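Load a brass cap onto a gauging rest with the fork loader

ROBOT

A 7-joint arm with a two-finger parallel gripper is mounted at the origin on a cart in front of the work surface, level with it; the furniture and walls round the work are solid. World frame = base frame: x ahead of the robot, y to its left, z up, the work surface at z = 0. Lengths are in m, angles in degrees, forces in N, time in s.
With the tool pointing down it reaches from about 0.425 to 0.875 m from the base axis. Payload 4.7 kg.
Tool frame: the origin (TCP) lies midway between the tips of the shut fingers; the grasp point (between the pads) lies manip.grip_depth behind it (manip.grip_depth is the distance from the TCP to the grasp point, in m); z points along the fingers, y is the line along which they close (so a half turn about z gives the same grasp; the last joint's range is limited). The gripper opens to 87 mm and grips with 3 to 60 N. Pads are 19 mm wide; open, the fingers measure 117 mm over their backs; the gripper's body (75 mm by 190 mm) begins 51 mm behind the grasp point.
Start: joints at [-75.911, 18.392, -4.016, 83.108, 1.295, 78.541, -3.26], TCP at [0.149, 0.633, 0.223] pointing down, gripper open.
Joint ranges: [-163.93, 163.93], [-17.29, 119.83], [-79.2, 71.16], [3.27, 140.29], [-89.18, 269.18], [5.43, 117.66], [-154.24, 154.24]. Speed limits (degrees/s): [147.25, 147.25, 180, 180, 180, 180, 180].

INTERFACE

Orientations are given as [roll, pitch, yaw] about the fixed x, y, z axes, in that order (R = Rz(yaw) Ry(pitch) Rx(roll)).
In Python, from cell import manip gives the robot as it stands. The module is installed in compiled form; this text tells all that it offers.
- The arm moves only by the tool servo_tool, never from a script. Its arguments are lists of equal length, an entry for each row: "translation": the shift along the tool's x, y, z in m, a list of three; "turn": the turn, a rotation vector about the tool's x, y, z in degrees, a list of three. In form: {"translation": [[tx, ty, tz], ...], "turn": [[ax, ay, az], ...]}. A call has 1 to 20 rows; each row is the pose to reach, as a shift and turn from the pose commanded when the call began, along the tool's axes at that moment; what a row does not reach only later rows make up. A row lasts 1/10 s, in which the tool goes at most 50 mm and 8.59 degrees, less where a joint would pass 70% of its speed; a pose out of reach is approached as far as the arm can. A call with a gripper value outside its range is refused whole. "gripper" is the opening in per cent of the stroke, from 0 (shut) to 100 (fully open), set as the call begins (left out, the last holds). The fingers move at their own pace and stop on an object; the grip force is fixed at half the most. Time passes only in rows, so rows that repeat a pose let the fingers close. It gives the time, the measured TCP pose, the force, the opening and the grip force at its end, in the units of the state.
- manip.state(): the state, without advancing time (a new reading comes with each control period).
- manip.grab_frame(name): name is "side" or "top" or "wrist"; returns a dict with "image" (400x640x3 uint8, blue, green, red), "K" (3x3 intrinsics, pixels), "D" ([k1, k2, p1, p2, k3] as OpenCV has them; the pictures are not rectified), "rvec" (rotation vector, rad) and "tvec" (3), from world to camera coordinates, as OpenCV has them. Camera axes: x right, y down, z forward; pixel columns grow to the right and rows downward; lengths in m; the calibration is good to about 2 mm. A picture is of the moment at which its call begins. There is no depth.
- manip.finish_job(): hands the job in; it is judged then, once.
Trained networks look in a picture, given as the dict that the camera call returned (one of the last four; its "shot" number tells which), for a name from the list of things; names that differ only in an ending like _2 or _b are one class to them, and where a whole thing is asked for, a point or a joint stands for the part that bears it (a point fixed in the world has none). Each returns a list of dicts, best first, with "score" (0 to 1); they miss things now and then, are a little off and sometimes report something else, mostly with a low value. They report only what shows in the picture. A call takes as long as a camera call. They do not tell look-alikes from the thing itself.
- manip.recognise(label, picture): "bbox" ([left, top, right, bottom] in pixels, round what is visible of it).
- manip.regions_of(label, picture): "pixels" (400x640 bool, what is visible of it) and "bbox" ([left, top, right, bottom] in pixels, round what is visible of it).
- manip.tip_of(label, picture): "location" ([column, row] in pixels: a listed point, or the origin of a listed thing).
The state is a dict: "clock": time; "q": joint angles; "joint_velocities": joint speeds; "joint_efforts": joint torques, N m; "ee_pos": TCP position; "ee_rot": TCP orientation; "contact_force": force on the tool from outside, world axes, zero at the start; "wrist_torque": the same for the moment, N m; "gripper_width": finger opening in m; "grasp_force": force on a finger pad.
Only numpy, scipy, OpenCV 4.12 (cv2) and the standard library are available. Lean on these libraries where they do the work, as an engineer would, in place of code of your own. Each camera call takes 0.05 s, during which the arm holds its last target. There are 200 camera calls.

TASK

Pick up the fork-shaped loader by its wooden grip with the clean brass cap lying on its tines, carry the cap level to the gauging rest and set it down on the narrow steel rail, and with the loader push it home against the sprung stop pad until the pad gives a millimetre or two, but gently, without driving the pad hard against its end. Then draw the loader back so that the cap stays upright on the rail against the pad, and put the loader down flat on the bench. Do not touch the cap with the gripper, do not tip or drop it, and leave the other things where they are.

Things in the scene. Friction and masses are not known exactly. Their poses are not given: they have to be found in the camera images.
- loader_grip (a point): Centre of the loader's upright wooden grip, 55 mm above the loader's underside and 51 mm above its rear plate. The grip is 46 mm long (along the loader) and 16 mm wide (take it across this width); its top is 76 mm above the underside. Axes: x along the loader to the tine tips, y left, z up.
- loader_seat (a point): Middle of the cap's place on the loader: 131 mm ahead (+x) of the grip, level with the tines' top, 4 mm above the underside. Two upright pins (5 mm thick, 18 mm high; 13.3 mm behind this point, 13.5 mm either side) stand on the tines and push the cap from behind; nothing holds it in front. Axes as loader_grip.
- loader: The loader, a flat 4 mm steel fork 178 x 45 mm, 0.24 to 0.38 kg, which lies flat on the bench by itself. Between its two tines, 11.5 mm wide each, an open slot 22 mm wide runs from the tips (22 mm ahead of the seat) to 96 mm behind the seat. Origin on the underside below the grip (z = 0 on the bench), axes as loader_grip.
- cap_mid (a point): Centre (half-way up) of the brass cap that lies across the loader's two tines at the start, within 2 mm of the pins: round foot 32 mm wide, 27 mm high, stepped dome, 0.03 to 0.06 kg. z up.
- cap: The same brass cap; origin at the centre of its underside, z up.
- rest: Gauging rest, fixed on the bench: grey base plate 70 mm wide (at most 20 mm high) with an upright steel rail 14 mm wide, its flat top 60 mm above the bench. Origin on the bench; x runs along the rail away from its open front end, y left, z up. The rail's top runs from x = -60 to +85 mm at y = 0; tines fit down either side of it.
- rail_front (a point): Middle of the rail's top edge at its open front end; axes as rest. Along +x stands the stop: a carriage (14 mm wide, 38 mm high over the rail) with a sprung pad 14 x 22 mm facing this end. It is clamped so that the pad face lies 40 to 90 mm from here; where is not reported: find it by touch or sight. The pad gives 1 mm per 2 N, damped, to a hard end at 5 mm, and springs back.
- tape: Roll of masking tape lying on the bench, 104 mm wide, 25 mm high (bystander); origin at the centre of its underside.
- block: Dark wooden block 58 x 120 x 45 mm (bystander); origin at the centre of its underside.
- spare_cap: Another brass cap, standing alone on the bench, 33 mm wide, 24 mm high (bystander); origin at the centre of its underside.
There are look-alikes about, which are no part of the job. What is shaped like the rest but blue is not meant.

How it is judged (in metres and radians):
On the way, in this order (a step that is already met when the one before it is completed fails the run):
1. the cap is carried on the loader, clear of the bench (height (world z) of cap_mid above 0.045 m and contact force between cap and loader above 0.1 N and angle between cap's own z axis and vertical below 0.25 rad), for 0.3 s.
2. the cap, on the rail, is pushed against the sprung pad with at least 2 N by the loader (y of cap_mid in the frame of rest between -0.006 and 0.006 m and z of cap_mid in the frame of rest between 0.0705 and 0.0765 m and contact force between cap and pad_c0 above 2 N and contact force between cap and loader above 1 N), for 0.2 s.
At the end, for the whole second after the job is handed in: The cap stands upright (within 0.1 rad) and still on the rail's top, within 6 mm of its middle line and with at most 3.5 mm between it and the stop pad; the loader lies flat and still on the bench (underside within 6 mm of it, 0.06 rad), touching neither the cap nor the rest (y of cap_mid in the frame of rest between -0.006 and 0.006 m and z of cap_mid in the frame of rest between 0.0705 and 0.0765 m and horizontal distance between cap_mid and pad_c0 below 0.0215 m and angle between cap's own z axis and vertical below 0.1 rad and linear speed of each of cap, loader below 0.01 m/s and contact force between cap and loader below 0.02 N and contact force between loader and rest below 0.02 N and height (world z) of loader below 0.006 m and angle between loader's own z axis and vertical below 0.06 rad).
It fails at once if the cap is tipped more than 0.35 rad (angle between cap's own z axis and vertical above 0.35 rad).
It fails at once if the gripper touches the cap (contact force between the fingers and cap above 0.3 N).
It fails at once if the cap is driven against the pad with more than 12 N (contact force between cap and pad_c0 above 12 N).
It fails at once if the loader is forced against the rest with more than 20 N (contact force between loader and rest above 20 N).
It fails at once if the tape roll, the wooden block or the spare cap is moved more than 20 mm (distance of any of tape, block, spare_cap from where it was at the start of the episode above 0.02 m).
It also fails if it takes over 72 s, if anything falls off the work surface, if the arm or the gripper's body presses on something with over 40 N, if the wrist force passes 120 N, or if a joint passes its speed limit or range.

## Working session

There is one attempt and no reset: what is moved stays moved. The work goes in short steps, Python scripts to look and compute and a tool call to move; the robot and the scene stay as the last step left them, time stands still between calls to the robot, and variables do not carry over. Pictures are saved under pics/ and viewed, at most 14 in all, crops included, and the job is handed in when it is done.

Besides the shell and the picture viewer there is one more tool, called after "Emit:" as name(argument=value, ...) on one line, values as JSON. servo_tool: Moves the arm, as the interface text tells. Its arguments: {"type":"object","properties":{"translation":{"type":"array"},"turn":{"type":"array"},"gripper":{"type":"number"}},"required":["translation","turn"]}

```bash
mkdir -p pics
cat > h.py <<'E'
import numpy as np, cv2
from cell import manip
from scipy.spatial.transform import Rotation as R
def ray(p,px):
    u=cv2.undistortPoints(np.array([[px]],float),np.array(p["K"],float),np.array(p["D"],float))[0,0]
    Rm=cv2.Rodrigues(np.array(p["rvec"],float))[0]; t=np.array(p["tvec"],float).ravel()
    d=Rm.T@np.array([u[0],u[1],1]); return -Rm.T@t, d/np.linalg.norm(d)
def onz(p,px,z):
    c,d=ray(p,px); return c+d*(z-c[2])/d[2]
def tri(obs):
    A=np.zeros((3,3));b=np.zeros(3)
    for p,px in obs:
        c,d=ray(p,px);M=np.eye(3)-np.outer(d,d);A+=M;b+=M@c
    x=np.linalg.solve(A,b)
    return x,[float(np.linalg.norm((np.eye(3)-np.outer(d,d))@(x-c))) for c,d in (ray(p,q) for p,q in obs)]
def proj(p,X):
    return cv2.projectPoints(np.array(X,float).reshape(-1,1,3),np.array(p["rvec"],float),np.array(p["tvec"],float),np.array(p["K"],float),np.array(p["D"],float))[0][:,0]
E
cat > a.py <<'E'
from h import *
np.set_printoptions(precision=3,suppress=True)
P={n:manip.grab_frame(n) for n in("side","top")}
for n in P: cv2.imwrite(f"pics/{n}0.png",P[n]["image"])
for l in ["loader_grip","loader_seat","cap_mid","rail_front","rest","loader","tape","block","spare_cap"]:
    for n in P:
        print(l,n,[(np.round(r["location"],1).tolist(),round(r["score"],2)) for r in manip.tip_of(l,P[n])][:4])
print(manip.state(),manip.grip_depth)
for n in P: print(n,ray(P[n],[320,200]))
E
python3 a.py
```

```text
loader_grip side [([330.1, 157.0], 0.91), ([329.1, 175.4], 0.34)]
loader_grip top [([404.1, 198.9], 0.69)]
loader_seat side [([323.4, 193.2], 0.66)]
loader_seat top [([357.8, 196.7], 0.73)]
cap_mid side [([323.8, 191.6], 0.49)]
cap_mid top [([356.9, 198.6], 0.63)]
rail_front side [([309.0, 293.4], 0.91), ([306.7, 242.0], 0.56)]
rail_front top [([196.4, 207.3], 0.71), ([254.4, 198.3], 0.69)]
rest side [([301.7, 330.1], 0.83), ([300.9, 272.9], 0.59), ([324.2, 193.0], 0.17)]
rest top [([243.2, 196.6], 0.94), ([183.5, 207.3], 0.56), ([402.7, 198.7], 0.2)]
loader side [([342.5, 151.0], 0.65), ([329.8, 174.0], 0.59)]
loader top [([400.0, 204.7], 0.57)]
tape side [([257.2, 212.8], 0.86)]
tape top [([316.4, 141.6], 0.6), ([356.1, 198.8], 0.55)]
block side [([340.0, 152.4], 0.85)]
block top [([448.0, 211.2], 0.97)]
spare_cap side []
spare_cap top [([207.5, 266.8], 0.52), ([358.5, 202.1], 0.48)]
{'clock': 1.0, 'q': array([-75.911,  18.393,  -4.016,  83.106,   1.296,  78.541,  -3.262]), 'joint_velocities': array([-0.068,  0.085, -0.035, -0.016,  0.022, -0.038,  0.032]), 'joint_efforts': array([  0.   , -49.111,  -0.403, -31.277,  -0.064,   0.034,   0.   ]), 'ee_pos': array([0.149, 0.633, 0.223]), 'ee_rot': array([179.995,   0.003, 166.718]), 'contact_force': array([ 0.07 , -0.376,  0.167]), 'wrist_torque': array([ 0.003, -0.026,  0.004]), 'grasp_force': 0.0, 'gripper_width': 0.08704020823825162} 0.0187
side (array([0.417, 1.035, 0.794]), array([ 0.097, -0.814, -0.573]))
top (array([0.318, 0.023, 1.326]), array([ 0.17 , -0.026, -0.985]))
```

Run:
```python
import cv2
t=cv2.imread("pics/top0.png")[100:300,140:500]; s=cv2.imread("pics/side0.png")[100:380,150:510]
t=cv2.resize(t,None,fx=2.2,fy=2.2,interpolation=3);s=cv2.resize(s,None,fx=2.1,fy=2.1,interpolation=3)
cv2.imwrite("pics/t1.png",t);cv2.imwrite("pics/s1.png",s)
```

```text
(no output)
```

View pics/t1.png

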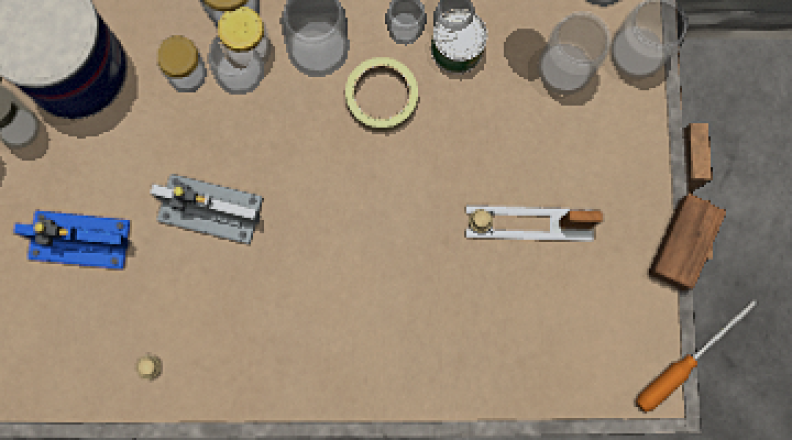

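View pics/s1.png

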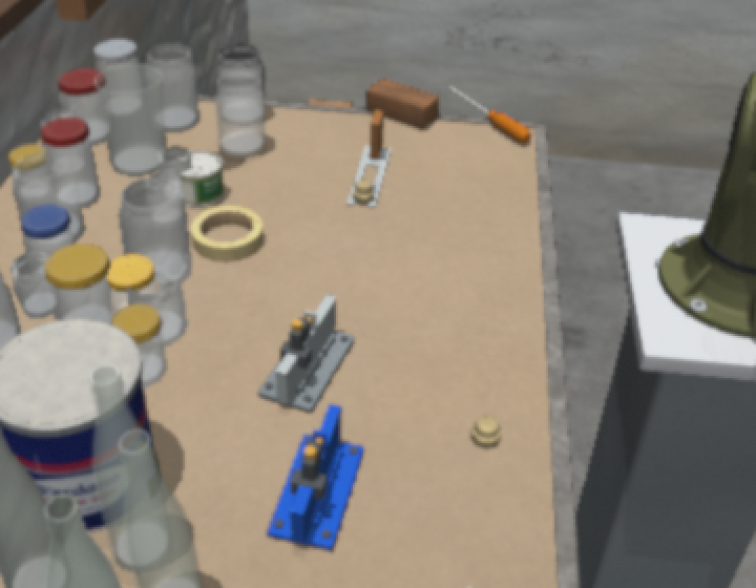

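Grey rest: top (243,197), side (301,273). The blue one at top (183,207), side (302,330) is the look-alike. The loader is at top (404,199)/(357,198), with the cap on the left end and tines pointing to the rest. The spare cap is at (207,267) and the block at (448,211). The crop shows the grey rest clearly, with its open end on the right in the top view.

Run:
```python
from h import *
np.set_printoptions(precision=4,suppress=True)
S=manip.grab_frame("side");T=manip.grab_frame("top")
for n,s,t in [("grip",[330.1,157],[404.1,198.9]),("cap",[323.8,191.6],[356.9,198.6]),("rf",[306.7,242],[254.4,198.3])]:
    print(n,tri([(S,s),(T,t)]))
print("seat",onz(T,[357.8,196.7],.004),"rest",onz(T,[243.2,196.6],0),"block",onz(T,[448,211.2],0),"tape",onz(T,[316.4,141.6],0))
```

```text
grip (array([ 0.5392, -0.256 ,  0.0688]), [0.0013904508417203216, 0.0013904508417205165])
cap (array([ 0.5465, -0.1237,  0.0138]), [0.002493992172373935, 0.002493992172373953])
rf (array([0.548 , 0.1825, 0.0556]), [0.003574107176217793, 0.0035741071762179295])
seat [ 0.5567 -0.1278  0.004 ] rest [0.5597 0.2239 0.    ] block [ 0.5105 -0.4061  0.    ] tape [ 0.734  -0.0024  0.    ]
```

Emit:
servo_tool(translation=[[-0.36,-0.206,-0.03],[-0.36,-0.206,-0.03],[-0.36,-0.206,-0.03],[-0.36,-0.206,-0.03],[-0.36,-0.206,-0.03],[-0.36,-0.206,-0.03],[-0.36,-0.206,-0.03],[-0.36,-0.206,-0.03],[-0.577,-0.74,-0.03],[-0.577,-0.74,-0.03],[-0.577,-0.74,-0.03],[-0.577,-0.74,-0.03],[-0.577,-0.74,-0.03],[-0.577,-0.74,-0.03],[-0.577,-0.74,-0.03],[-0.577,-0.74,-0.03],[-0.577,-0.74,-0.03],[-0.577,-0.74,-0.03],[-0.577,-0.74,-0.03],[-0.577,-0.74,-0.03]], turn=[[0,0,0],[0,0,8],[0,0,16],[0,0,24],[0,0,32],[0,0,40],[0,0,48],[0,0,56],[0,0,64],[0,0,72],[0,0,77],[0,0,77],[0,0,77],[0,0,77],[0,0,77],[0,0,77],[0,0,77],[0,0,77],[0,0,77],[0,0,77]], gripper=100)

```text
clock: 3.1
ee_pos: [0.5407, -0.2235, 0.2531]
ee_rot: [179.9, 0.1, 89.6]
contact_force: [0.2, 0.5, -0.6]
gripper_width: 0.0873
grasp_force: 0.0
```

```bash
cat > w.py <<'E'
from h import *
import sys
np.set_printoptions(precision=4,suppress=True)
W=manip.grab_frame("wrist"); s=manip.state(); print(s["clock"],s["ee_pos"],s["ee_rot"],s["q"])
cv2.imwrite(f"pics/{sys.argv[1]}.png",W["image"])
import pickle; pickle.dump({k:W[k] for k in("K","D","rvec","tvec")},open(f"{sys.argv[1]}.pkl","wb"))
for l in sys.argv[2:]:
    print(l,[(np.round(r["location"],1).tolist(),round(r["score"],2)) for r in manip.tip_of(l,W)][:3])
E
python3 w.py w0 loader_grip loader_seat cap_mid loader
```

```text
3.15 [ 0.5399 -0.2307  0.253 ] [179.9257   0.4134  89.204 ] [-20.1115  12.1516  47.2342  91.5353  -8.682   80.0112  27.1588]
loader_grip [([321.4, 202.8], 0.55)]
loader_seat [([324.5, 103.2], 0.85), ([322.9, 199.2], 0.51)]
cap_mid [([327.4, 98.3], 0.55)]
loader []
```

View pics/w0.png

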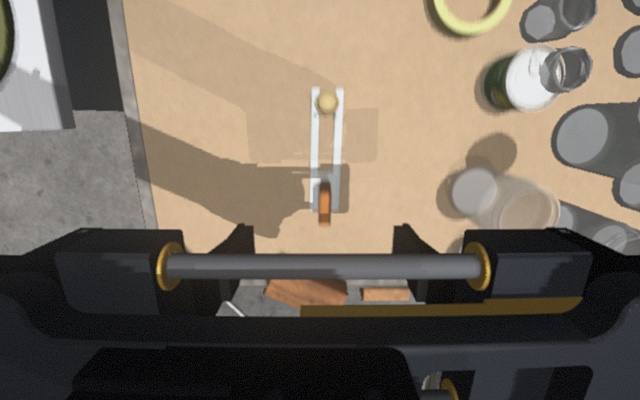

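Emit:
servo_tool(translation=[[0.05,0.0,-0.0],[0.09,0.0,0.0],[0.09,0.0,0.0],[0.09,0.0,0.0],[0.09,0.0,0.0]], turn=[[0,0,0],[0,0,0],[0,0,0],[0,0,0],[0,0,0]])

```text
clock: 3.85
ee_pos: [0.5413, -0.13, 0.2528]
ee_rot: [180.0, -0.0, 89.8]
contact_force: [-0.3, -0.6, 0.5]
gripper_width: 0.0871
grasp_force: 0.0
```

```bash
python3 w.py w1 loader_grip loader_seat cap_mid loader
```

```text
3.9 [ 0.5412 -0.1307  0.2528] [179.9724   0.0042  89.6837] [-29.0258   6.9904  43.762   95.4418  -4.9138  79.5076  15.101 ]
loader_grip [([323.1, 264.0], 0.93)]
loader_seat [([326.8, 166.1], 0.72)]
cap_mid [([328.4, 166.3], 0.69)]
loader [([326.6, 250.2], 0.67)]
```

Run:
```python
from h import *
import pickle
np.set_printoptions(precision=4,suppress=True)
A=pickle.load(open("w0.pkl","rb"));B=pickle.load(open("w1.pkl","rb"))
for n,a,b in [("grip",[321.4,202.8],[323.1,264]),("cap",[327.4,98.3],[328.4,166.3]),("seat",[324.5,103.2],[326.8,166.1])]: print(n,tri([(A,a),(B,b)]))
print("z-fixed grip",onz(B,[323.1,264],.055),"cap",onz(B,[328.4,166.3],.0175),"seat",onz(B,[326.8,166.1],.004), onz(A,[321.4,202.8],.055),onz(A,[327.4,98.3],.0175))
im=cv2.imread("pics/w1.png"); hsv=cv2.cvtColor(im,cv2.COLOR_BGR2HSV)
def blob(m,seed):
    n,l,st,c=cv2.connectedComponentsWithStats(m.astype(np.uint8)); 
    best=None
    for i in range(1,n):
        x,y,w,h,a=st[i]
        if abs(c[i][0]-seed[0])<30 and abs(c[i][1]-seed[1])<60 and a>60: print(st[i],c[i]); 
    return l,st,c
m=(hsv[...,1]<45)&(hsv[...,2]>120); print("steel");l,st,c=blob(m,(326,200))
m2=(hsv[...,0]<14)&(hsv[...,1]>140)&(hsv[...,2]>80);print("wood");blob(m2,(323,262))
crop=im[140:300,260:400];cv2.imwrite("pics/w1c.png",cv2.resize(crop,None,fx=3.7,fy=3.7,interpolation=3))
# left and right steel edges per row -> heading
L=[];Rr=[]
for y in range(180,245):
    xs=np.where(m[y,300:355])[0]
    if len(xs)>4: L.append(onz(B,[300+xs[0]-.5,y],.004));Rr.append(onz(B,[300+xs[-1]+.5,y],.004))
for E in (L,Rr):
    E=np.array(E); p=np.polyfit(E[:,1],E[:,0],1); r=E[:,0]-np.polyval(p,E[:,1]);k=abs(r)<.003;p=np.polyfit(E[k,1],E[k,0],1);print("dx/dy deg",np.degrees(np.arctan(p[0])),"x at y=-.19",np.polyval(p,-.19),k.sum())
```

```text
grip (array([ 0.5394, -0.2633,  0.0461]), [0.001200716616543452, 0.0012007166165437476])
cap (array([ 0.5482, -0.125 ,  0.0114]), [0.0007382601987280211, 0.0007382601987281329])
seat (array([ 0.5453, -0.13  , -0.0194]), [0.0016826844363466095, 0.0016826844363467916])
z-fixed grip [ 0.5406 -0.2583  0.055 ] cap [ 0.5488 -0.124   0.0175] seat [ 0.5467 -0.126   0.004 ] [ 0.5382 -0.2606  0.055 ] [ 0.5473 -0.1254  0.0175]
steel
[ 310  153   33  101 1679] [325.0387 207.9661]
wood
dx/dy deg 2.2561088850083353 x at y=-.19 0.5209737163923734 65
dx/dy deg 2.07064438648709 x at y=-.19 0.5669130160846202 65
```

View pics/w1c.png

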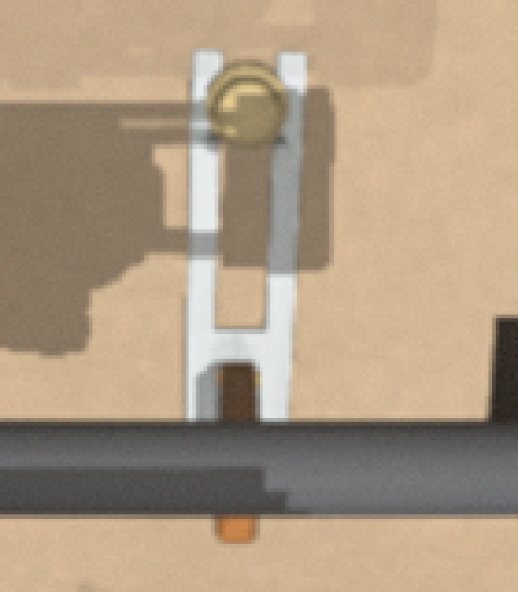

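Clear view: grip around crop (237,440), cap at (247,105), plate straight, heading about 87.8°. Going down onto the grip.

Emit:
servo_tool(translation=[[-0.045,0.0,0.0],[-0.09,0.0,0.02],[-0.127,0.0005,0.05],[-0.127,0.0005,0.09],[-0.127,0.0005,0.13],[-0.127,0.0005,0.16],[-0.127,0.0005,0.18],[-0.127,0.0005,0.2],[-0.127,0.0005,0.212],[-0.127,0.0005,0.218],[-0.127,0.0005,0.218],[-0.127,0.0005,0.218],[-0.127,0.0005,0.218]], turn=[[0,0,1],[0,0,2],[0,0,2],[0,0,2],[0,0,2],[0,0,2],[0,0,2],[0,0,2],[0,0,2],[0,0,2],[0,0,2],[0,0,2],[0,0,2]])

```text
clock: 5.4
ee_pos: [0.542, -0.2575, 0.0356]
ee_rot: [179.9, 0.0, 87.7]
contact_force: [-0.4, -0.0, -0.0]
gripper_width: 0.0874
grasp_force: 0.0
```

Run:
```python
from h import *
import pickle
np.set_printoptions(precision=4,suppress=True)
B=pickle.load(open("w1.pkl","rb")); print("tips",onz(B,[325,153],.004))
s=manip.state();print(s["ee_pos"],s["ee_rot"],s["q"],s["contact_force"])
W=manip.grab_frame("wrist");cv2.imwrite("pics/w2.png",W["image"])
for l in("cap_mid","loader_seat","loader_grip"):
  for r in manip.tip_of(l,W)[:2]: print(l,r["location"],r["score"],onz(W,r["location"],{"cap_mid":.0175,"loader_seat":.004,"loader_grip":.055}[l]))
```

```text
tips [ 0.5441 -0.1067  0.004 ]
[ 0.542  -0.2575  0.0356] [179.8914   0.0193  87.7176] [-12.3339  26.5049  43.4602 103.2562 -21.1286  58.5358  37.0529] [-0.3948 -0.0147 -0.0462]
cap_mid [322.6, 14.6] 0.69 [ 0.5468 -0.1271  0.0175]
loader_grip [321.6, 256.6] 0.85 [ 0.5408 -0.2593  0.055 ]
```

View pics/w2.png

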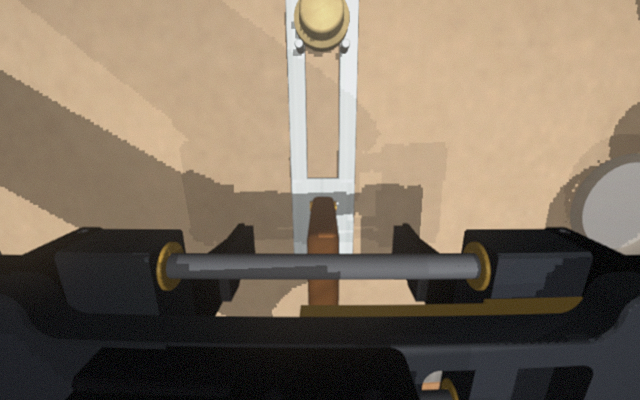

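Grip (322,250) sits centred between the fingers; the cap is on the tines at (322,20), ahead of the pins. Closing.

Emit:
servo_tool(translation=[[0,0,0],[0,0,0],[0,0,0],[0,0,0],[0,0,0],[0,0,0],[0,0,0],[0,0,0]], turn=[[0,0,0],[0,0,0],[0,0,0],[0,0,0],[0,0,0],[0,0,0],[0,0,0],[0,0,0]], gripper=0)

```text
clock: 6.4
ee_pos: [0.5412, -0.2571, 0.0345]
ee_rot: [180.0, -0.0, 87.7]
contact_force: [0.2, 0.1, 0.3]
gripper_width: 0.0311
grasp_force: 0.0
```

Emit:
servo_tool(translation=[[0,0,0],[0,0,0],[0,0,0],[0,0,0],[0,0,0],[0,0,0]], turn=[[0,0,0],[0,0,0],[0,0,0],[0,0,0],[0,0,0],[0,0,0]])

```text
clock: 7.0
ee_pos: [0.5414, -0.2571, 0.0346]
ee_rot: [180.0, 0.0, 87.7]
contact_force: [1.1, -0.0, -0.5]
gripper_width: 0.0155
grasp_force: 30.0
```

Emit:
servo_tool(translation=[[0,0,-0.003],[0,0,-0.01],[0,0,-0.02],[0,0,-0.032],[0,0,-0.044],[0,0,-0.056],[0,0,-0.068],[0,0,-0.08],[0,0,-0.09],[0,0,-0.1],[0,0,-0.107],[0,0,-0.11],[0,0,-0.11]], turn=[[0,0,0],[0,0,0],[0,0,0],[0,0,0],[0,0,0],[0,0,0],[0,0,0],[0,0,0],[0,0,0],[0,0,0],[0,0,0],[0,0,0],[0,0,0]])

```text
clock: 8.3
ee_pos: [0.5414, -0.2572, 0.1448]
ee_rot: [180.0, 0.0, 87.7]
contact_force: [-0.9, 0.2, -3.6]
gripper_width: 0.0161
grasp_force: 30.0
```

```bash
python3 w.py w3 cap_mid loader_seat loader_grip rail_front rest
```

```text
8.35 [ 0.5411 -0.2571  0.1444] [-179.9869   -0.0099   87.7156] [-15.8405  19.2694  47.0549  97.8675 -14.9575  69.4108  32.6513]
cap_mid [([325.3, 15.1], 0.87)]
loader_seat [([321.9, 23.3], 0.53)]
loader_grip [([320.1, 258.2], 0.58)]
rail_front []
rest []
```

View pics/w3.png

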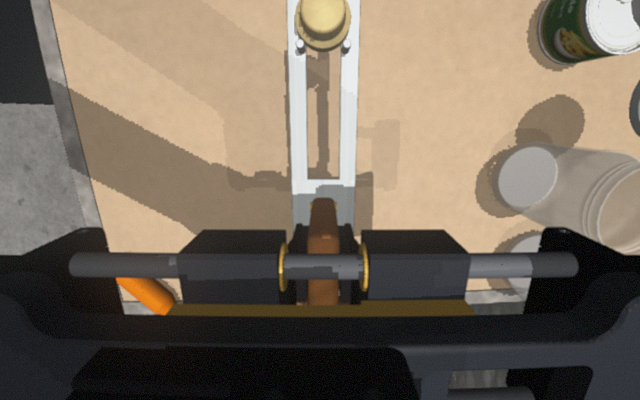

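Loader held level, cap at (323,20) still ahead of the pins at (298,47)/(346,47). Now measuring the rest more closely.

Run:
```python
from h import *
import pickle
np.set_printoptions(precision=4,suppress=True)
P={n:manip.grab_frame(n) for n in("side","top")}
for n in P:
    cv2.imwrite(f"pics/{n}2.png",P[n]["image"]); pickle.dump({k:P[n][k] for k in("K","D","rvec","tvec")},open(f"{n}.pkl","wb"))
    for l in ("rail_front","rest"): print(n,l,[(np.round(r["location"],1).tolist(),round(r["score"],2)) for r in manip.tip_of(l,P[n])][:3])
t=P["top"]["image"][174:216,205:264]; s=P["side"]["image"][238:300,268:326]
t=cv2.resize(t,(590,420),interpolation=0)[:, :]; s=cv2.resize(s,(348,372),interpolation=0)
c=np.zeros((600,800,3),np.uint8); 
t=cv2.resize(t,(442,315),interpolation=0); c[:315,:442]=t; c[:372,450:798]=s
cv2.imwrite("pics/rest.png",c)
```

```text
side rail_front [([308.7, 240.1], 0.72), ([309.6, 292.3], 0.56), ([325.7, 163.9], 0.2)]
side rest [([297.4, 272.2], 0.97), ([303.7, 330.4], 0.59)]
top rail_front [([254.9, 198.4], 0.8), ([196.3, 206.1], 0.64)]
top rest [([240.6, 194.8], 0.93), ([183.6, 207.0], 0.82)]
```

View pics/rest.png

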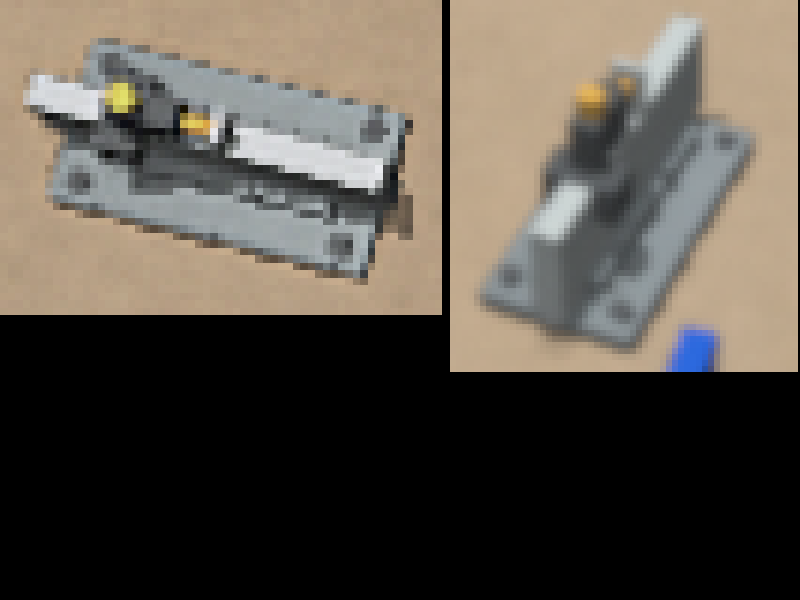

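Run:
```python
from h import *
import pickle
np.set_printoptions(precision=4,suppress=True)
T=pickle.load(open("top.pkl","rb"));S=pickle.load(open("side.pkl","rb"))
tp=lambda x,y:[205+x/7.49-.5,174+y/7.49-.5]
sp=lambda x,y:[268+(x-450)/6-.5,238+y/6-.5]
f=onz(T,tp(386,173),.06);b=onz(T,tp(28,91),.06);d=b-f
print(f,b,np.linalg.norm(d),np.degrees(np.arctan2(d[1],d[0])))
print("front side", onz(S,sp(688,20),.06),"tri",tri([(T,tp(386,173)),(S,sp(688,20))]))
print("back side", onz(S,sp(560,205),.06))
u=d/np.linalg.norm(d)
for x in(212,220,230): 
    p=onz(T,tp(x,127),.082);print("pad",x,(p-f)@u, (p-f)@[-u[1],u[0],0])
# base corners (top) at z~.02->0.01
c=[onz(T,tp(*q),.015) for q in((95,40),(410,115),(365,278),(50,200))];
for q in c: print(((q-f)@u),(q-f)@[-u[1],u[0],0])
```

```text
[0.5486 0.1771 0.06  ] [0.5822 0.3188 0.06  ] 0.14556044259722314 76.63935783435615
front side [0.5503 0.1821 0.06  ] tri (array([0.5502, 0.1776, 0.056 ]), [0.0008539035643947569, 0.0008539035643946348])
back side [0.583  0.3028 0.06  ]
pad 212 0.06635119683692521 0.0009321736493488469
pad 220 0.06333822400531146 0.0002359317240090402
pad 230 0.059572500935345635 -0.0006342937571018302
0.13677974826382217 -0.03340138909033681
0.0035885760467585246 -0.032123527543164575
0.004943837577615526 0.036928955022190804
0.137367594861629 0.03481724059348371
```

Grey rest: rail front at (0.549, 0.178, about 0.06), heading 76.6°, measured rail length 145.6 mm against a true 145. The pad face is about 60 mm in. Carrying the cap to a stand-off on the rail line.

Emit:
servo_tool(translation=[[0.002,0,0],[0.006,0,0],[0.012,-0.001,0],[0.02,-0.003,0],[0.03,-0.006,0],[0.043,-0.009,0],[0.057,-0.012,0],[0.072,-0.016,0],[0.087,-0.02,0],[0.102,-0.024,0],[0.117,-0.028,0],[0.132,-0.032,0],[0.147,-0.036,0],[0.162,-0.04,0],[0.177,-0.043,0],[0.191,-0.046,0],[0.204,-0.048,0],[0.215,-0.0495,0],[0.223,-0.05,0],[0.228,-0.05,0]], turn=[[0,0,0],[0,0,0.2],[0,0,0.5],[0,0,1],[0,0,1.7],[0,0,2.4],[0,0,3.2],[0,0,4],[0,0,4.8],[0,0,5.6],[0,0,6.4],[0,0,7.2],[0,0,8],[0,0,8.8],[0,0,9.5],[0,0,10.1],[0,0,10.6],[0,0,10.9],[0,0,11.1],[0,0,11.1]])

```text
clock: 10.9
ee_pos: [0.5001, -0.0262, 0.1446]
ee_rot: [-180.0, -0.0, 76.7]
contact_force: [0.3, 0.0, -4.2]
gripper_width: 0.0159
grasp_force: 30.0
```

Emit:
servo_tool(translation=[[0,0,0],[0,0,0],[0,0,0]], turn=[[0,0,0],[0,0,0],[0,0,0]])

```text
clock: 11.2
ee_pos: [0.5004, -0.0281, 0.1446]
ee_rot: [180.0, 0.0, 76.6]
contact_force: [-0.6, 0.0, -2.8]
gripper_width: 0.0159
grasp_force: 30.0
```

Run:
```python
from h import *
np.set_printoptions(precision=4,suppress=True)
s=manip.state();print(s["clock"],s["ee_pos"],s["ee_rot"],s["q"],s["contact_force"])
for n in("wrist","top","side"):
    W=manip.grab_frame(n);cv2.imwrite(f"pics/{n}3.png",W["image"])
    for l in("cap_mid","rail_front","loader_seat"):
        for r in manip.tip_of(l,W)[:2]: print(n,l,r["location"],r["score"],onz(W,r["location"],{"cap_mid":.1275,"loader_seat":.114,"rail_front":.06}[l]))
```

```text
11.2 [ 0.5004 -0.0281  0.1446] [179.9938   0.0148  76.552 ] [-40.1936   3.2433  42.0044 110.998   -2.347   66.6052 -10.7506] [-0.5787  0.0423 -2.7514]
wrist cap_mid [324.0, 13.1] 0.63 [0.5312 0.0991 0.1275]
top cap_mid [279.7, 199.3] 0.41 [0.5283 0.1032 0.1275]
top rail_front [253.8, 197.5] 0.72 [0.5459 0.1837 0.06  ]
top loader_seat [279.7, 200.2] 0.78 [0.5281 0.1041 0.114 ]
side cap_mid [318.4, 205.1] 0.7 [0.5316 0.1119 0.1275]
side rail_front [309.4, 241.6] 0.89 [0.5441 0.1842 0.06  ]
side rail_front [310.6, 290.5] 0.89 [0.5151 0.3538 0.06  ]
side loader_seat [317.7, 207.6] 0.86 [0.5342 0.1049 0.114 ]
```

Emit:
servo_tool(translation=[[0.001,0,0],[0.004,0,0],[0.009,0,0],[0.016,0,0],[0.025,0,0],[0.035,0,0],[0.045,0,0],[0.055,0,0],[0.065,0,0],[0.075,0,0],[0.084,0,0],[0.091,0,0],[0.097,0,0],[0.101,0,0],[0.104,0,0],[0.106,0,0],[0.106,0,0],[0.106,0,0]], turn=[[0,0,0],[0,0,0],[0,0,0],[0,0,0],[0,0,0],[0,0,0],[0,0,0],[0,0,0],[0,0,0],[0,0,0],[0,0,0],[0,0,0],[0,0,0],[0,0,0],[0,0,0],[0,0,0],[0,0,0],[0,0,0]])

```text
clock: 13.6
ee_pos: [0.5249, 0.0755, 0.1446]
ee_rot: [180.0, 0.0, 76.6]
contact_force: [0.0, -0.3, -3.7]
gripper_width: 0.0157
grasp_force: 30.0
```

```bash
python3 w.py w4 cap_mid rail_front loader_seat
python3 - <<'E'
import cv2
a=cv2.imread("pics/w4.png")[0:220,240:400]
cv2.imwrite("pics/w4c.png",cv2.resize(a,None,fx=2.7,fy=2.7,interpolation=3))
E
```

```text
13.65 [0.5249 0.0754 0.1446] [179.9978   0.0011  76.5893] [-45.6732   7.5517  37.4924 107.1141  -4.9848  66.9579 -19.8771]
cap_mid [([324.3, 15.9], 0.72)]
rail_front [([321.2, 78.4], 0.81)]
loader_seat [([323.5, 258.2], 0.49)]
```

View pics/w4c.png

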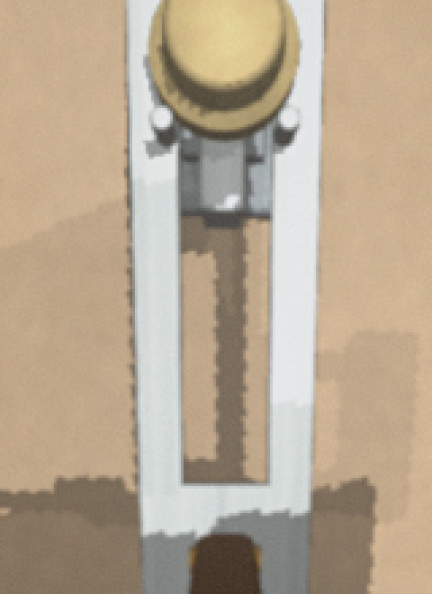

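Run:
```python
from h import *
import pickle
np.set_printoptions(precision=4,suppress=True)
B=pickle.load(open("w4.pkl","rb")); px=lambda x,y:[240+x/2.7-.3,y/2.7-.3]
u=np.array([np.cos(np.radians(76.59)),np.sin(np.radians(76.59)),0]);n=np.array([-u[1],u[0],0]);o=np.array([.5249,.0754,0])
fr=lambda p:(round(float((p-o)@u),4),round(float((p-o)@n),4))
print("rail front",[fr(onz(B,px(*q),.06)) for q in((202,208),(245,208))],onz(B,px(223.5,208),.06))
print("rail further",[fr(onz(B,px(*q),.06)) for q in((202,145),(245,145))])
print("slot@200",[fr(onz(B,px(*q),.114)) for q in((182,200),(271,200))])
print("slot@460",[fr(onz(B,px(*q),.114)) for q in((183,460),(269,460))])
print("slot end",fr(onz(B,px(226,484),.110)))
print("pins top",[fr(onz(B,px(*q),.132)) for q in((161,118),(289,118))])
print("outer@200",[fr(onz(B,px(*q),.114)) for q in((131,200),(320,200))])
```

```text
rail front [(0.1057, 0.0071), (0.1057, -0.0059)] [0.5488 0.1784 0.06  ]
rail further [(0.1234, 0.007), (0.1234, -0.0058)]
slot@200 [(0.1004, 0.0103), (0.1004, -0.0107)]
slot@460 [(0.0381, 0.011), (0.0381, -0.0111)]
slot end (0.031, -0.0001)
pins top [(0.114, 0.0135), (0.114, -0.0132)]
outer@200 [(0.1004, 0.0224), (0.1004, -0.0223)]
```

Rail and slot are parallel with a 0.6 mm offset, and the rail front is about 22 mm behind the seat. Lowering.

Emit:
servo_tool(translation=[[0,-0.0005,0.002],[0,-0.0005,0.006],[0,-0.0005,0.012],[0,-0.0005,0.019],[0,-0.0005,0.026],[0,-0.0005,0.033],[0,-0.0005,0.039],[0,-0.0005,0.044],[0,-0.0005,0.048],[0,-0.0005,0.05],[0,-0.0005,0.052],[0,-0.0005,0.053],[0,-0.0005,0.054],[0,-0.0005,0.055],[0,-0.0005,0.057],[0,-0.0005,0.059],[0,-0.0005,0.061],[0,-0.0005,0.062],[0,-0.0005,0.062]], turn=[[0,0,0],[0,0,0],[0,0,0],[0,0,0],[0,0,0],[0,0,0],[0,0,0],[0,0,0],[0,0,0],[0,0,0],[0,0,0],[0,0,0],[0,0,0],[0,0,0],[0,0,0],[0,0,0],[0,0,0],[0,0,0],[0,0,0]])

```text
clock: 15.7
ee_pos: [0.5243, 0.0759, 0.0823]
ee_rot: [-180.0, 0.0, 76.6]
contact_force: [-0.2, -0.2, -2.5]
gripper_width: 0.0155
grasp_force: 30.0
```

```bash
python3 w.py w5 cap_mid rail_front
python3 - <<'E'
import cv2,numpy as np
from h import *
S=manip.grab_frame("side");cv2.imwrite("pics/side5.png",S["image"])
for r in manip.tip_of("cap_mid",S)[:2]: print(r, onz(S,r["location"],.0735))
a=cv2.resize(cv2.imread("pics/w5.png")[0:150,270:380],None,fx=3.6,fy=3.6,interpolation=3)
p=proj(S,[.555,.2,.07])[0].astype(int)
b=cv2.resize(S["image"][p[1]-45:p[1]+45,p[0]-33:p[0]+33],None,fx=6,fy=6,interpolation=3)
c=np.zeros((600,800,3),np.uint8);c[:540,:396]=a;c[:540,400:796]=b;cv2.imwrite("pics/c5.png",c)
E
```

```text
15.75 [0.5244 0.0759 0.0825] [-179.9952    0.0043   76.6194] [-44.4297  11.9383  36.9762 110.7731  -8.2656  59.9059 -17.2673]
cap_mid [([323.5, 8.6], 0.62), ([322.2, 63.4], 0.45)]
rail_front [([322.3, 62.9], 0.58)]
{'location': [305.3, 247.1], 'score': 0.57} [0.54869722 0.22256267 0.0735    ]
{'location': [305.2, 243.7], 'score': 0.52} [0.5510489  0.20968352 0.0735    ]
```

View pics/c5.png

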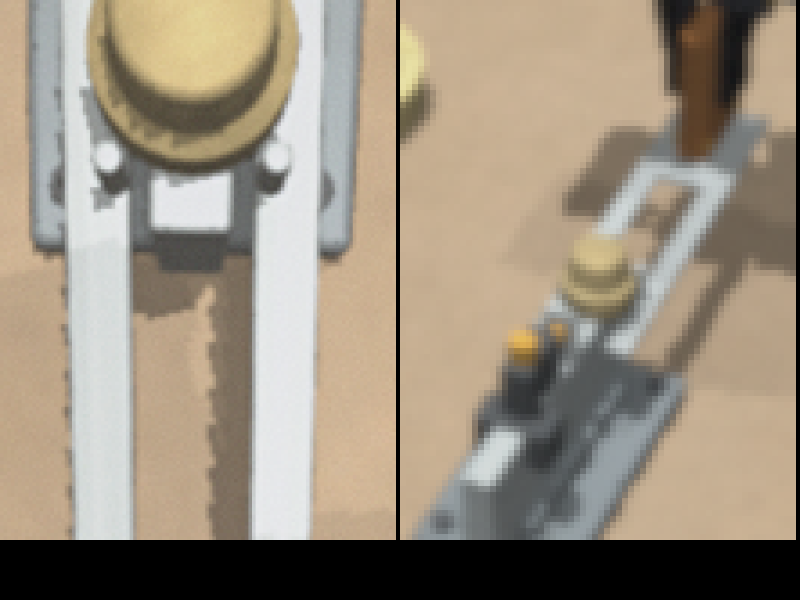

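Cap stands upright and centred on the rail (cap centre x≈193, rail 150–232), with the tines either side of it. Pushing slowly.

Emit:
servo_tool(translation=[[0.0005,0,0],[0.0015,0,0],[0.003,0,0],[0.0045,0,0],[0.006,0,0],[0.0075,0,0],[0.009,0,0],[0.0105,0,0],[0.0115,0,0],[0.0125,0,0],[0.0135,0,0],[0.0145,0,0],[0.015,0,0],[0.015,0,0],[0.015,0,0]], turn=[[0,0,0],[0,0,0],[0,0,0],[0,0,0],[0,0,0],[0,0,0],[0,0,0],[0,0,0],[0,0,0],[0,0,0],[0,0,0],[0,0,0],[0,0,0],[0,0,0],[0,0,0]])

```text
clock: 17.45
ee_pos: [0.5279, 0.0906, 0.0826]
ee_rot: [180.0, -0.0, 76.6]
contact_force: [-0.6, 0.2, -2.0]
gripper_width: 0.0158
grasp_force: 30.0
```

Emit:
servo_tool(translation=[[0.0005,0,0],[0.001,0,0],[0.0015,0,0],[0.002,0,0],[0.002,0,0]], turn=[[0,0,0],[0,0,0],[0,0,0],[0,0,0],[0,0,0]])

```text
clock: 17.95
ee_pos: [0.5284, 0.0926, 0.0826]
ee_rot: [180.0, -0.0, 76.6]
contact_force: [0.7, 0.2, -3.1]
gripper_width: 0.0155
grasp_force: 30.0
```

```bash
cat > f.py <<'E'
from h import *
s0=manip.state(); u=np.array([np.cos(np.radians(76.6)),np.sin(np.radians(76.6)),0])
F=[];
for i in range(4): manip.grab_frame("wrist"); F.append(manip.state()["contact_force"]@u)
s=manip.state();print(s["clock"],np.round(s["ee_pos"],4),s["contact_force"],"F along",np.round(F,2),"s",(s["ee_pos"]-[.5249,.0754,0])@u, s["wrist_torque"])
E
python3 f.py
```

```text
18.15 [0.5283 0.0926 0.0826] [-0.45823129  0.82732055 -3.75035363] F along [0.3  0.2  0.82 0.7 ] s 0.01748191629927785 [-0.21915099  0.11733151 -0.02812219]
```

Emit:
servo_tool(translation=[[0.0005,0,0],[0.001,0,0],[0.0015,0,0],[0.002,0,0],[0.002,0,0]], turn=[[0,0,0],[0,0,0],[0,0,0],[0,0,0],[0,0,0]])

```text
clock: 18.65
ee_pos: [0.5288, 0.0945, 0.0826]
ee_rot: [180.0, -0.0, 76.6]
contact_force: [-0.2, -0.6, -3.4]
gripper_width: 0.0159
grasp_force: 30.0
```

```bash
python3 f.py
```

```text
18.85 [0.5288 0.0945 0.0826] [ 0.20717982 -0.22784996 -2.6689263 ] F along [ 0.35 -0.45 -0.1  -0.17] s 0.019451878125704015 [-0.18033591  0.04784024  0.0478235 ]
```

Emit:
servo_tool(translation=[[0.0005,0,0],[0.001,0,0],[0.0015,0,0],[0.0015,0,0]], turn=[[0,0,0],[0,0,0],[0,0,0],[0,0,0]])

```text
clock: 19.25
ee_pos: [0.5292, 0.096, 0.0826]
ee_rot: [180.0, -0.0, 76.6]
contact_force: [0.0, 0.7, -3.1]
gripper_width: 0.0155
grasp_force: 30.0
```

```bash
python3 f.py
```

```text
19.45 [0.5292 0.0959 0.0826] [-0.58981333 -0.19889993 -2.40219142] F along [-0.91 -0.33  0.61 -0.33] s 0.020961487969058917 [-0.19817685  0.0989475  -0.08458577]
```

Emit:
servo_tool(translation=[[0.0005,0,0],[0.001,0,0],[0.0015,0,0],[0.002,0,0],[0.002,0,0]], turn=[[0,0,0],[0,0,0],[0,0,0],[0,0,0],[0,0,0]])

```text
clock: 19.95
ee_pos: [0.5297, 0.0979, 0.0826]
ee_rot: [180.0, -0.0, 76.6]
contact_force: [0.7, -0.8, -2.8]
gripper_width: 0.016
grasp_force: 30.0
```

```bash
python3 f.py
```

```text
20.15 [0.5296 0.0979 0.0826] [-0.24858624  0.34099685 -2.93386731] F along [-0.36  0.13  0.24  0.27] s 0.0229401370446429 [-0.207064    0.09345497 -0.03032402]
```

Emit:
servo_tool(translation=[[0.0005,0,0],[0.001,0,0],[0.0015,0,0],[0.002,0,0],[0.002,0,0]], turn=[[0,0,0],[0,0,0],[0,0,0],[0,0,0],[0,0,0]])

```text
clock: 20.65
ee_pos: [0.53, 0.0993, 0.0826]
ee_rot: [-180.0, 0.0, 76.6]
contact_force: [-0.4, -2.3, -3.1]
gripper_width: 0.0159
grasp_force: 30.0
```

```bash
python3 f.py; python3 w.py w6 cap_mid rail_front
python3 - <<'E'
import cv2,numpy as np
from h import *
S=manip.grab_frame("side");cv2.imwrite("pics/side6.png",S["image"])
a=cv2.resize(cv2.imread("pics/w6.png")[0:150,270:380],None,fx=3.6,fy=3.6,interpolation=3)
p=proj(S,[.56,.225,.07])[0].astype(int)
b=cv2.resize(S["image"][p[1]-33:p[1]+33,p[0]-24:p[0]+24],None,fx=8,fy=8,interpolation=3)
c=np.zeros((600,800,3),np.uint8);c[:540,:396]=a;c[:528,400:784]=b;cv2.imwrite("pics/c6.png",c)
E
```

```text
20.85 [0.5301 0.0994 0.0825] [-0.63696249 -2.5772792  -3.48793321] F along [-1.87 -1.86 -3.01 -2.65] s 0.0245762983634457 [-0.65520126  0.20789788  0.009121  ]
20.9 [0.53   0.0995 0.0825] [179.9993   0.0157  76.6092] [-45.6682  13.1227  36.116  109.4705  -8.8571  60.1674 -19.2285]
cap_mid [([323.8, 15.7], 0.84)]
rail_front [([324.7, 104.2], 0.7), ([321.4, 258.2], 0.47)]
```

View pics/c6.png

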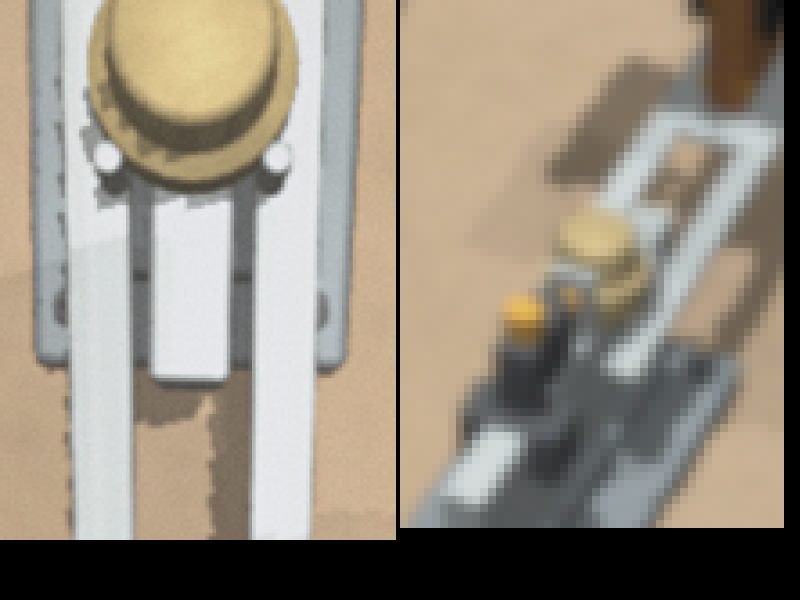

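Contact made at about 2.4 N; the wrist view shows the cap upright and centred on the rail. Pressing 1 mm further and holding.

Emit:
servo_tool(translation=[[0.0003,0,0],[0.0006,0,0],[0.001,0,0],[0.001,0,0],[0.001,0,0],[0.001,0,0],[0.001,0,0]], turn=[[0,0,0],[0,0,0],[0,0,0],[0,0,0],[0,0,0],[0,0,0],[0,0,0]])

```text
clock: 21.75
ee_pos: [0.5303, 0.1005, 0.0825]
ee_rot: [180.0, 0.0, 76.6]
contact_force: [-0.3, -4.5, -2.0]
gripper_width: 0.0158
grasp_force: 30.0
```

```bash
python3 f.py
```

```text
21.95 [0.5303 0.1006 0.0825] [-1.21098482 -4.86906994 -2.35249053] F along [-4.47 -4.21 -4.9  -5.02] s 0.025763741944378117 [-1.16136599  0.25502594 -0.02194793]
```

About 4.6 N, held. Drawing back slowly along the rail.

Emit:
servo_tool(translation=[[-0.0003,0,0],[-0.0006,0,0],[-0.001,0,0],[-0.0014,0,0],[-0.0018,0,0],[-0.0022,0,0],[-0.0026,0,0],[-0.003,0,0],[-0.0035,0,0],[-0.004,0,0],[-0.005,0,0],[-0.006,0,0],[-0.008,0,0],[-0.011,0,0],[-0.015,0,0],[-0.02,0,0],[-0.026,0,0],[-0.032,0,0],[-0.038,0,0],[-0.044,0,0]], turn=[[0,0,0],[0,0,0],[0,0,0],[0,0,0],[0,0,0],[0,0,0],[0,0,0],[0,0,0],[0,0,0],[0,0,0],[0,0,0],[0,0,0],[0,0,0],[0,0,0],[0,0,0],[0,0,0],[0,0,0],[0,0,0],[0,0,0],[0,0,0]])

```text
clock: 23.95
ee_pos: [0.52, 0.0573, 0.0826]
ee_rot: [180.0, -0.0, 76.6]
contact_force: [-0.6, -0.2, -3.2]
gripper_width: 0.0162
grasp_force: 30.0
```

Emit:
servo_tool(translation=[[-0.006,0,0],[-0.013,0,0],[-0.022,0,0],[-0.032,0,0],[-0.042,0,0],[-0.052,0,0],[-0.062,0,0],[-0.071,0,0],[-0.079,0,0],[-0.084,0,0],[-0.086,0,0],[-0.086,0,0],[-0.086,0,0]], turn=[[0,0,0],[0,0,0],[0,0,0],[0,0,0],[0,0,0],[0,0,0],[0,0,0],[0,0,0],[0,0,0],[0,0,0],[0,0,0],[0,0,0],[0,0,0]])

```text
clock: 25.25
ee_pos: [0.5004, -0.0253, 0.0826]
ee_rot: [180.0, -0.0, 76.7]
contact_force: [-0.3, 0.6, -4.0]
gripper_width: 0.0156
grasp_force: 30.0
```

```bash
python3 f.py
python3 - <<'E'
import cv2,numpy as np
from h import *
S=manip.grab_frame("side");T=manip.grab_frame("top")
for P in(S,T):
    for r in manip.tip_of("cap_mid",P)[:3]: print(r, onz(P,r["location"],.0735))
p=proj(S,[.56,.215,.07])[0].astype(int);q=proj(T,[.555,.2,.07])[0].astype(int)
b=cv2.resize(S["image"][p[1]-33:p[1]+33,p[0]-24:p[0]+24],None,fx=8,fy=8,interpolation=3)
a=cv2.resize(T["image"][q[1]-33:q[1]+33,q[0]-24:q[0]+24],None,fx=8,fy=8,interpolation=3)
c=np.zeros((600,800,3),np.uint8);c[:528,:384]=a;c[:528,400:784]=b;cv2.imwrite("pics/c7.png",c)
E
```

```text
25.45 [ 0.5003 -0.0254  0.0825] [-0.9583918  -0.36692825 -2.50156298] F along [ 0.33 -0.24 -0.32 -0.58] s -0.10374395020622995 [-0.15990814  0.07736081 -0.01247794]
{'location': [299.5, 245.5], 'score': 0.68} [0.56418267 0.21883437 0.0735    ]
{'location': [236.0, 189.9], 'score': 0.48} [0.56626695 0.23413054 0.0735    ]
```

View pics/c7.png

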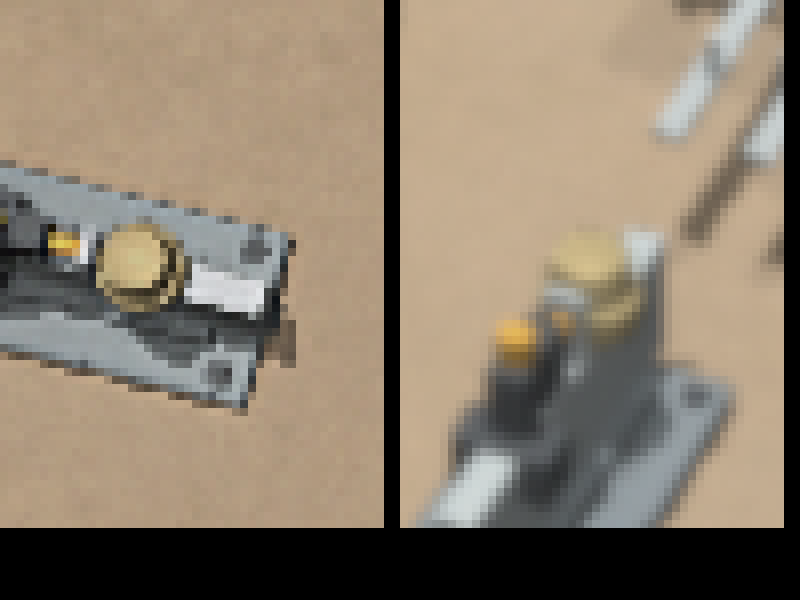

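Cap stands upright on the rail against the pad, and the loader is clear of the rest. Lowering it to the bench.

Emit:
servo_tool(translation=[[0,0,0.003],[0,0,0.009],[0,0,0.017],[0,0,0.025],[0,0,0.033],[0,0,0.039],[0,0,0.043],[0,0,0.045],[0,0,0.0465],[0,0,0.0475],[0,0,0.0475],[0,0,0.0475]], turn=[[0,0,0],[0,0,0],[0,0,0],[0,0,0],[0,0,0],[0,0,0],[0,0,0],[0,0,0],[0,0,0],[0,0,0],[0,0,0],[0,0,0]])

```text
clock: 26.85
ee_pos: [0.5004, -0.0257, 0.0353]
ee_rot: [180.0, -0.0, 76.6]
contact_force: [0.0, 0.8, -2.6]
gripper_width: 0.0154
grasp_force: 30.0
```

Emit:
servo_tool(translation=[[0,0,0.0004],[0,0,0.0008],[0,0,0.0008],[0,0,0.0008]], turn=[[0,0,0],[0,0,0],[0,0,0],[0,0,0]])

```text
clock: 27.25
ee_pos: [0.5004, -0.0257, 0.0346]
ee_rot: [180.0, -0.0, 76.6]
contact_force: [-0.7, -0.8, 0.3]
gripper_width: 0.0159
grasp_force: 30.0
```

Emit:
servo_tool(translation=[[0,0,0],[0,0,0],[0,0,0],[0,0,0],[0,0,0],[0,0,0],[0,0,0],[0,0,0]], turn=[[0,0,0],[0,0,0],[0,0,0],[0,0,0],[0,0,0],[0,0,0],[0,0,0],[0,0,0]], gripper=60)

```text
clock: 28.05
ee_pos: [0.5003, -0.0257, 0.0343]
ee_rot: [180.0, -0.0, 76.6]
contact_force: [-0.6, 0.3, 0.4]
gripper_width: 0.0523
grasp_force: 0.0
```

Emit:
servo_tool(translation=[[0,0,-0.005],[0,0,-0.02],[0,0,-0.04],[0,0,-0.07],[0,0,-0.1],[0,0,-0.12],[0,0,-0.12],[0,0,-0.12]], turn=[[0,0,0],[0,0,0],[0,0,0],[0,0,0],[0,0,0],[0,0,0],[0,0,0],[0,0,0]])

```text
clock: 28.85
ee_pos: [0.5003, -0.0256, 0.1544]
ee_rot: [180.0, -0.0, 76.6]
contact_force: [-0.3, 0.0, -0.4]
gripper_width: 0.0522
grasp_force: 0.0
```

Run:
```python
from h import *
P={n:manip.grab_frame(n) for n in("side","top","wrist")}
print(manip.state()["clock"],manip.state()["gripper_width"])
for n,l,z in [("wrist","loader_grip",.055),("wrist","cap_mid",.0735),("top","loader_grip",.055),("top","cap_mid",.0735),("side","loader_grip",.055),("side","cap_mid",.0735)]:
    for r in manip.tip_of(l,P[n])[:2]: print(n,l,np.round(r["location"],1),round(r["score"],2),np.round(onz(P[n],r["location"],z),4))
S=P["side"]["image"];q=proj(P["side"],[.55,.1,.03])[0].astype(int)
a=cv2.resize(S[q[1]-65:q[1]+65,q[0]-60:q[0]+60],None,fx=4,fy=4,interpolation=3)
cv2.imwrite("pics/c8.png",a)
```

```text
29.0 0.052428450255873275
wrist loader_grip [322.7 198. ] 0.79 [ 0.4984 -0.0272  0.055 ]
top cap_mid [238.8 192.8] 0.64 [0.5576 0.2258 0.0735]
side loader_grip [335.  198.9] 0.85 [ 0.4991 -0.0283  0.055 ]
side loader_grip [336.5 152.1] 0.55 [ 0.5244 -0.3203  0.055 ]
side cap_mid [301.8 248.4] 0.47 [0.5566 0.2288 0.0735]
```

View pics/c8.png

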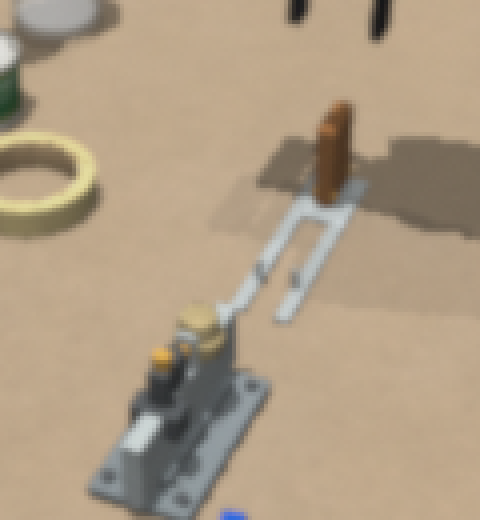

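The loader lies flat on the bench and clear of the rest (grip at (335,150)). The cap stands on the rail at the pad (200,325), and the gripper is free. Handing in.

```bash
python3 -c "
from cell import manip
print(manip.finish_job())"
```

```text
the job is handed in; nothing more can be done
None
```

The job is handed in at about 29 s on the robot's clock (no verdict returned): the cap went onto the rail, was pushed against the pad at about 4.6 N measured at the wrist, and stayed upright there in the last pictures, with the loader released flat on the bench, clear of the rest.

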